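# Set an eccentric guide roller to a plate gauge

### The job

Set the guide roller on the sloping tape feeder with the thicker of the two plate gauges: lay its blade on the deck along the fence, between fence and roller, handle on the side away from the lever, and swing the lever until the roller just touches the blade. Then draw the gauge along the fence without lifting it, until its blade is clear of the roller, and leave it lying there along the fence. Keep the roller as set, do not force the lever, and leave everything else on the bench where it is.

Things in the scene. Friction and masses are not known exactly. Their poses are not given: they have to be found in the camera images.
- gap (a point): Tape feeder: grey deck rising 30 degrees away from the robot, at a varying yaw, low steel fence along its lower edge. Point on the deck at the foot of the fence's uphill face, straight downhill of the bolt. Axes: x uphill along the deck, y left along the fence, z square out of the deck. Fence: x -10 to 0, y -85 to 165 mm, 14 mm high. Deck: y -95 to 175 mm.
- bolt (a point): Axis of the eccentric's bolt where it meets the deck; axes as gap, of which it lies at x = 28 mm, y = 0. The bolt stands square to the deck. It carries the lever (hub 22 mm across, 20 to 30 mm above the deck) and under it the steel guide roller: 28 mm diameter, 2 to 18 mm above the deck, freely spinning, its centre 8 mm from the bolt in the lever's direction.
- panel (a point): Foot of the grey back panel, on its front face; axes as gap, of which it lies at x = 191 mm, y = 0. The panel is 175 mm high, square to the deck, so it overhangs the deck: a vertical gripper at the knob strikes it, one tilted with the deck does not. The tape roll on its left half stands 27 mm out.
- lever (a joint): Lever angle on the bolt, rad, -1 to 1. At 0 the lever points along -y of gap; positive swings the knob uphill and widens the gap: width between fence and roller = 14 + 8 sin(angle) mm. Starts open, 0.4 to 0.8. Stays where left. Turns with 0.7 N at the knob; each further newton there presses roller on blade with 7.5 N.
- knob (a point): Middle of the lever's upright black knob: a post 14 to 17 mm in diameter, parallel to z of gap, 60 mm from the bolt's axis. The post reaches from 30 to 66 mm above the deck (this point: 48 mm), the lever arm below it from 22 to 30 mm. Turns with the lever.
- gauge_grip (a point): Thicker gauge: steel bar 105 long, 12 thick, 16 mm high, black upright handle at one end (30 long, 12 thick, top 52 mm above the underside). Point in the handle's middle, 36 mm above the underside. Axes: x across the thickness, y along the bar from blade to handle, z up. Stands on the bench right or left of the feeder, handle roughly to the left. 0.1 to 0.17 kg.
- gauge_tip (a point): Free end of the thicker gauge's blade, at mid thickness on its underside, 90 mm along -y from the handle's middle. Axes as gauge_grip.
- thin_grip (a point): Middle of the handle of the thinner gauge, 36 mm above its underside: same shape and handle, but its blade is only 7 mm thick. Not to be used or moved.
- sink: Finned heat sink, 50 x 50 x 23 mm, loose bystander; origin at the centre of its underside.
- relay: Small relay module, 32 x 48 x 30 mm, loose bystander; origin at the centre of its underside.
- jar: Jar of screws, 48 mm across, 58 mm high, loose bystander; origin at the centre of its underside.
Not all that is in view belongs to the job. Leave any red look-alike of the part that bears gauge_grip alone.

How it is judged:
On the way, in this order (a step that is already met when the one before it is completed fails the run):
1. the thicker gauge lies in along the fence, its blade past the roller, and the roller is set to it (clear width 11.5 to 13.5 mm) (y of gauge_tip in the frame of gap between -0.068 and -0.016 m and x of gauge_tip in the frame of gap between 0.003 and 0.01 m and z of gauge_tip in the frame of gap below 0.004 m and value of joint lever between -0.318 and -0.063 rad), for 0.2 s.
2. the gauge is drawn along the fence: blade end passing the roller, still down on the deck (within 4 mm), roller still set (y of gauge_tip in the frame of gap between -0.013 and 0.01 m and x of gauge_tip in the frame of gap between 0.002 and 0.012 m and z of gauge_tip in the frame of gap below 0.004 m and value of joint lever between -0.318 and -0.063 rad), for 0.05 s.
At the end, for the whole second after the job is handed in: Lever at rest, clear width between fence and roller 11.5 to 13.5 mm (lever -0.318 to -0.063 rad); the 12 mm gauge, released, lies flat on the deck along the fence (within 12 mm and 0.15 rad), its blade end 7 to 95 mm to the left of the bolt, clear of the roller (y of gauge_tip in the frame of gap between 0.007 and 0.095 m and x of gauge_tip in the frame of gap between 0.002 and 0.018 m and z of gauge_tip in the frame of gap below 0.005 m and x of gauge_grip in the frame of gap below 0.02 m and z of gauge_grip in the frame of gap between 0.031 and 0.041 m and angle between the y axis of gauge_tip and the y axis of gap, either way round below 0.15 rad and velocity of joint lever between -0.05 and 0.05 rad/s and value of joint lever between -0.318 and -0.063 rad); the robot touches nothing.
It fails at once if the thinner gauge or a loose bystander is shifted by more than 25 mm (distance of any of thin_grip, sink, relay, jar from where it was at the start of the episode above 0.025 m).
It fails at once if the lever is driven so hard that the roller jams or crushes the gauge (lever below -0.45 rad) (value of joint lever below -0.45 rad).
It also fails if it takes over 61 s, if anything falls off the work surface, if the arm or the gripper's body presses on something with over 40 N, if the wrist force passes 120 N, or if a joint passes its speed limit or range.

### The arm

A 7-joint arm with a two-finger parallel gripper is mounted at the origin on a cart in front of the work surface, level with it; the furniture and walls round the work are solid. World frame = base frame: x ahead of the robot, y to its left, z up, the work surface at z = 0. Lengths are in m, angles in rad, forces in N, time in s.
With the tool pointing down it reaches from about 0.375 to 0.925 m from the base axis. Payload 3.1 kg.
Tool frame: the origin (TCP) lies at the very end of the fingers, on their centre line; the grasp point (between the pads) lies r.pinch_z behind it (r.pinch_z is the distance from the TCP to the grasp point, in m); z points along the fingers, y is the line along which they close (so a half turn about z gives the same grasp; the last joint's range is limited). The gripper opens to 85 mm and grips with 20 to 120 N. Pads are 22 mm wide; open, the fingers measure 114 mm over their backs; the gripper's body (76 mm by 85 mm) begins 54 mm behind the grasp point. The pads swing forward as they close: fully open they stand 13 mm farther back than shut.
Start: joints at [-1.38, 0.383, 0.044, 1.598, -0.018, 1.161, -0.05], TCP at [0.185, 0.623, 0.231] pointing down, gripper open.
Joint ranges: [-2.61, 2.61], [-0.41, 2.15], [-1.48, 1.57], [0, 2.5], [-1.57, 4.71], [0.05, 1.97], [-2.85, 2.85]. Speed limits (rad/s): [2.79, 2.79, 3.14, 3.14, 3.14, 3.14, 3.14].

### API

Orientations are given as a rotation vector (axis times angle).
In Python, from bench import r, optics gives the robot as it stands. The module is installed in compiled form; this text tells all that it offers.
- The arm moves only by the shell command python3 -m crank 'ROWS' [FORCE]. ROWS is JSON, a list of rows, each a list of 3 entries, a list of its own where there are three numbers: the opening, from 0 (shut) to 1 (fully open), then the shift along the tool's x, y, z in cm, then the turn, a rotation vector about the tool's x, y, z in rad. In form: [[jaw, [tx, ty, tz], [rx, ry, rz]], ...]. A call has 1 to 12 rows; each row is the pose to reach, as a shift and turn from the pose commanded when the call began, along the tool's axes at that moment; what a row does not reach only later rows make up. A row lasts 1/10 s, in which the tool goes at most 50 mm and 8.59 degrees, less where a joint would pass 70% of its speed; a pose out of reach is approached as far as the arm can. A call with a gripper value outside its range is refused whole. The fingers move at their own pace and stop on an object; FORCE is the grip in N (left out, the last holds). Time passes only in rows, so rows that repeat a pose let the fingers close. It gives the time, the measured TCP pose, the force, the opening and the grip force at its end, in the units of the state.
- r.get_state(): the state, without advancing time (a new reading comes with each control period).
- optics.get_image(name): name is "side" or "top"; returns the picture (480x640x3 uint8, red, green, blue); there is no depth.
- optics.get_calibration(name): a dict with "fx", "fy", "cx", "cy" (pixels), "xyz" and "rotation" of the camera in the world. Camera axes: x right, y down, z forward; pixel columns grow to the right and rows downward; lengths in m; the calibration is good to about 2 mm. A picture is of the moment at which its call begins. get_calibration takes no time and is no camera call.
- r.close_job(): hands the job in; it is judged then, once.
The state is a dict: "clock": time; "joint_positions": joint angles; "dq": joint speeds; "tau": joint torques, N m; "eef_pos": TCP position; "tool_rot": TCP orientation; "ft_force": force on the tool from outside, world axes, zero at the start; "wrist_torque": the same for the moment, N m; "gripper_width": opening from 0.0 (shut) to 1.0 (fully open); "grasp_force": force on a finger pad.
Only numpy, scipy, OpenCV 4.12 (cv2) and the standard library are available. Lean on these libraries where they do the work, as an engineer would, in place of code of your own. Each camera call takes 0.05 s, during which the arm holds its last target. There are 200 camera calls.

## Working session

There is one attempt and no reset: what is moved stays moved. The work goes in short steps, Python scripts to look and compute and a shell command to move; the robot and the scene stay as the last step left them, time stands still between calls to the robot, and variables do not carry over. Pictures are saved under pics/ and viewed, at most 10 in all, crops included, and the job is handed in when it is done.

```bash
mkdir -p pics
python3 - <<'E'
from bench import r, optics
import cv2
for n in("side","top"):
    cv2.imwrite(f"pics/{n}0.png",optics.get_image(n)[:,:,::-1]); print(optics.get_calibration(n))
s=r.get_state();print(s['eef_pos'],s['tool_rot'],r.pinch_z,s['gripper_width'],s['clock'])
E
```

```text
{'fx': 547.8260946527357, 'fy': 547.8260946527357, 'cx': 317.63163372442017, 'cy': 240.47860013044348, 'xyz': array([-0.07338388, -0.82389941,  0.94539989]), 'rotation': array([-2.13051607,  0.6357366 , -0.35080647])}
{'fx': 477.7622362464492, 'fy': 477.7622362464492, 'cx': 321.6779211724043, 'cy': 239.07172640451734, 'xyz': array([0.47694865, 0.12956465, 1.27989504]), 'rotation': array([-2.18574062,  2.18221383, -0.07709484])}
[0.18490472 0.6222375  0.22999237] [-0.45198017 -3.10869095  0.00381628] 0.0187 1.005775929068854 0.1
```

View pics/side0.png

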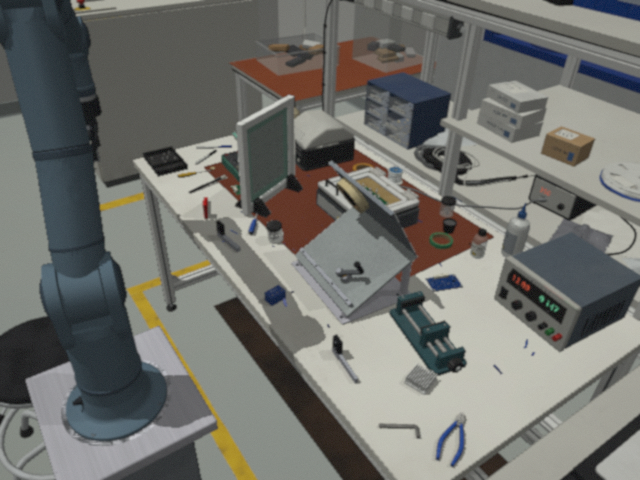

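View pics/top0.png

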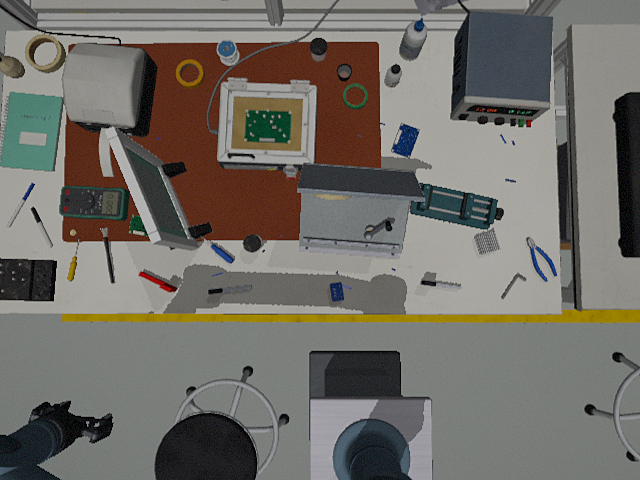

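Run:
```python
import cv2,numpy as np
s=cv2.imread("pics/side0.png");t=cv2.imread("pics/top0.png")
def c(im,x,y,w,h,k):return cv2.resize(im[y:y+h,x:x+w],None,fx=k,fy=k,interpolation=cv2.INTER_CUBIC)
a=np.hstack([c(t,200,277,66,25,6),c(t,412,265,66,25,6)])
b=np.hstack([c(s,195,215,66,50,6),c(s,315,330,66,50,6)])
cv2.imwrite("pics/g.png",np.vstack([a,b]))
cv2.imwrite("pics/f.png",np.vstack([c(t,292,155,133,106,6)[:,:]] )[:600])
cv2.imwrite("pics/fs.png",c(s,285,200,140,125,4.8))
```

```text
(no output)
```

View pics/g.png

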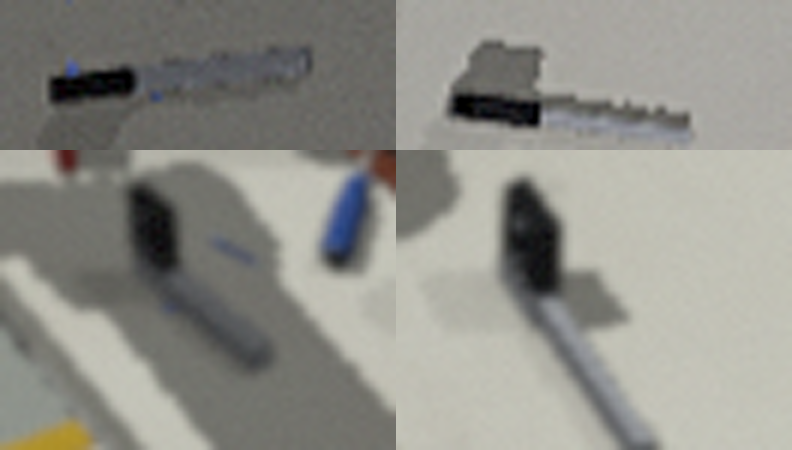

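View pics/f.png

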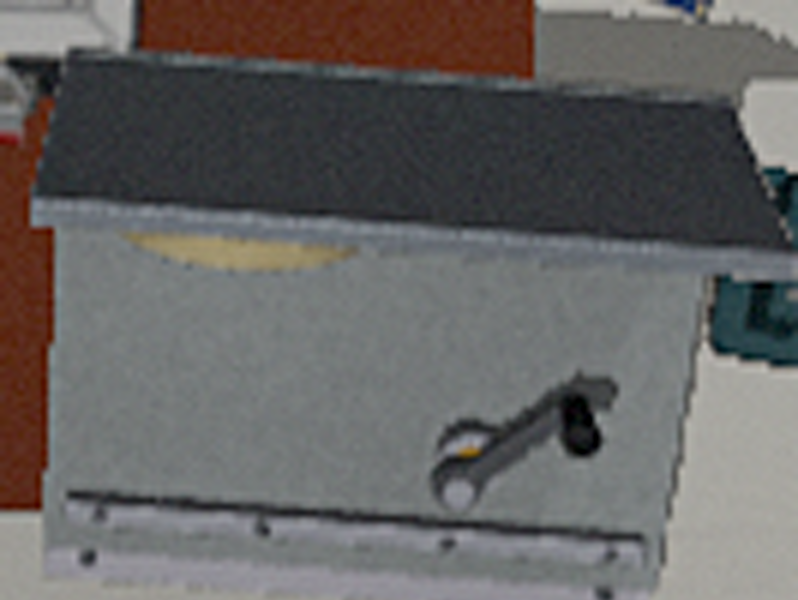

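View pics/fs.png

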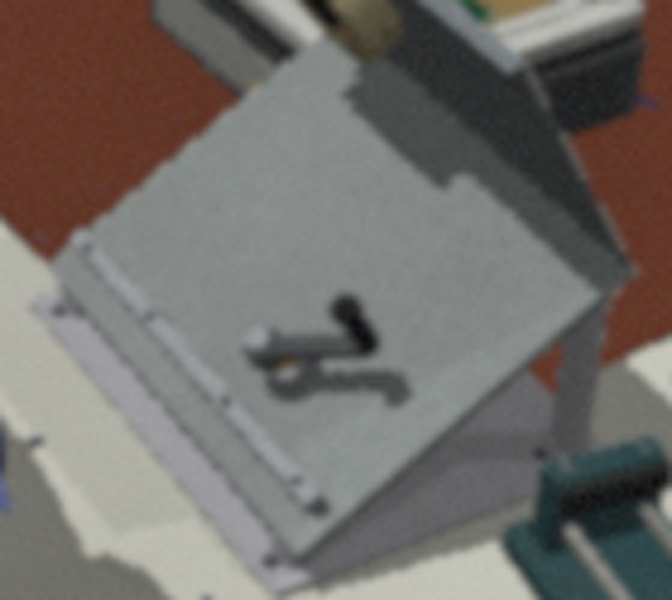

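The two crops show two handle-left gauges. The left one has a wide blade, about 4.5 px (roughly 12 mm), with its handle at top (215,291). The right one has a narrow blade, with its handle at top (428,283). The red look-alike is at top (155,280). I choose the left gauge. On the feeder, in the 6x top crop, the fence runs (68,500) to (643,540), the hub is at (460,490) and the knob top at (580,435).

```bash
cat > h.py <<'E'
import numpy as np,cv2
from scipy.optimize import least_squares
from scipy.spatial.transform import Rotation as R
CAL={'side':(547.826,317.632,240.479,[-0.07338388,-0.82389941,0.94539989],[-2.13051607,0.6357366,-0.35080647]),
'top':(477.762,321.678,239.072,[0.47694865,0.12956465,1.27989504],[-2.18574062,2.18221383,-0.07709484])}
def proj(n,p):
    f,cx,cy,t,rv=CAL[n];q=R.from_rotvec(rv).inv().apply(np.atleast_2d(p)-t)
    return np.c_[f*q[:,0]/q[:,2]+cx,f*q[:,1]/q[:,2]+cy]
def atz(n,uv,z):
    f,cx,cy,t,rv=CAL[n];d=R.from_rotvec(rv).apply([(uv[0]-cx)/f,(uv[1]-cy)/f,1]);t=np.array(t)
    return t+d*(z-t[2])/d[2]
def G(yaw): return R.from_euler('z',yaw)*R.from_euler('y',-np.pi/6)
E
python3 - <<'E'
from h import *
T=lambda x,y:(292+x/6,155+y/6); S=lambda x,y:(285+x/4.8,200+y/4.8)
def loc(a):return np.array([[0,.165,.014],[0,-.085,.014],[.028,0,.030],[.028+.06*np.sin(a),-.06*np.cos(a),.066]])
ot=np.array([T(68,498),T(643,540),T(460,490),T(581,436)])
os=np.array([S(88,236),S(326,498),S(260,340),S(346,306)])
def res(v):
    P=G(v[3]).apply(loc(v[4]))+v[:3]
    return np.r_[(proj('top',P)-ot).ravel(),(proj('side',P)-os).ravel()]
s=least_squares(res,[.5,.06,.05,0,.5],loss='soft_l1');print(s.x.round(4),s.fun.round(2))
gt=lambda x,y:(200+x/6,277+y/6)
h=atz('top',gt(92,87),.052);e=atz('top',gt(309,63),.016)
print('handle',h,'tipend',e,np.hypot(*(h-e)[:2]),np.arctan2((h-e)[1],(h-e)[0]))
gs=lambda x,y:(195+x/6,215+(y-150)/6)
print('side handle',atz('side',gs(152,196),.052),atz('side',gs(262,352),.016), proj('side',[h,e]))
h=atz('top',(412+495/6,265+108/6),.052);print('thin',h)
E
```

```text
[ 0.5647  0.0134  0.0371 -0.0702  0.7686] [ 0.17 -0.32  0.97 -0.39  0.04 -1.54  0.24 -0.44 -1.41 -0.7  -1.33 -0.13
  0.12  1.93 -0.95  0.03]
handle [0.43074693 0.40322061 0.052     ] tipend [0.44003489 0.31614948 0.016     ] 0.08756509907297616 1.6770654683345125
side handle [0.43523608 0.40479162 0.052     ] [0.44257968 0.30962558 0.016     ] [[219.14754908 223.39557524]
 [236.78655387 247.77716153]]
thin [ 0.45360781 -0.31086327  0.052     ]
```

```bash
cat >> h.py <<'E'
GP=np.array([.5647,.0134,.0371]);YAW=-.0702
def to(p,Rt):
    from bench import r
    s=r.get_state();C=R.from_rotvec(s['tool_rot']);c=min([Rt,Rt*R.from_euler('z',np.pi)],key=lambda q:(C.inv()*q).magnitude())
    print('t',round(s['clock'],2),'shift cm',(C.inv().apply(np.array(p)-s['eef_pos'])*100).round(2),'turn',(C.inv()*c).as_rotvec().round(3),'F',s['ft_force'].round(1),'q',s['joint_positions'].round(2),'jaw',round(s['gripper_width'],3))
def fr(y,z): y,z=np.array(y,float),np.array(z,float);return R.from_matrix(np.c_[np.cross(y,z),y,z])
def bench_pose(x,y,z,yaw): to([x,y,z],fr([np.cos(yaw),np.sin(yaw),0],[0,0,-1]))
def gap_pose(x,y,z): # TCP in gap frame
    g=G(YAW);to(GP+g.apply([x,y,z]),fr(g.apply([1,0,0]),-g.apply([0,0,1])))
def where():
    from bench import r
    return (G(YAW).inv().apply(np.array(r.get_state()['eef_pos'])-GP)*1000).round(1)
E
python3 -c "
from h import *
bench_pose(.432,.404,.12,.106)"
```

```text
t 0.1 shift cm [-29.9  -13.86  11.04] turn [-0.002  0.002  1.176] F [0.5 0.1 0.1] q [-1.38  0.38  0.04  1.6  -0.02  1.16 -0.05] jaw 1.006
```

```bash
python3 -m crank '[[0.5,[-8,-4,0],[0,0,0.3]],[0.5,[-15,-7,0],[0,0,0.6]],[0.5,[-22,-10,3],[0,0,0.9]],[0.5,[-29.9,-13.9,8],[0,0,1.176]],[0.5,[-29.9,-13.9,11],[0,0,1.176]],[0.5,[-29.9,-13.9,11],[0,0,1.176]],[0.5,[-29.9,-13.9,11],[0,0,1.176]],[0.5,[-29.9,-13.9,11],[0,0,1.176]],[0.5,[-29.9,-13.9,11],[0,0,1.176]],[0.5,[-29.9,-13.9,11],[0,0,1.176]]]'
python3 - <<'E'
from h import *
from bench import optics
bench_pose(.432,.404,.0195,.106)
im=optics.get_image('side')[:,:,::-1];t=optics.get_image('top')[:,:,::-1]
c=lambda a,x,y:cv2.resize(a[y:y+100,x:x+100],None,fx=4,fy=4,interpolation=cv2.INTER_CUBIC)
cv2.imwrite('pics/a.png',np.hstack([c(im,170,170),c(t,170,240)]))
E
```

```text
clock: 1.1
eef_pos: [0.4313, 0.4056, 0.1211]
tool_rot: [-2.096, -2.339, 0.0]
ft_force: [-0.4, 1.0, -0.0]
gripper_width: 0.502
grasp_force: 0.0
t 1.1 shift cm [-0.17  0.06 10.16] turn [-0.001 -0.     0.004] F [-0.4  1.  -0. ] q [-1.11  0.41  0.35  1.85 -0.18  0.92 -0.57] jaw 0.502
```

View pics/a.png

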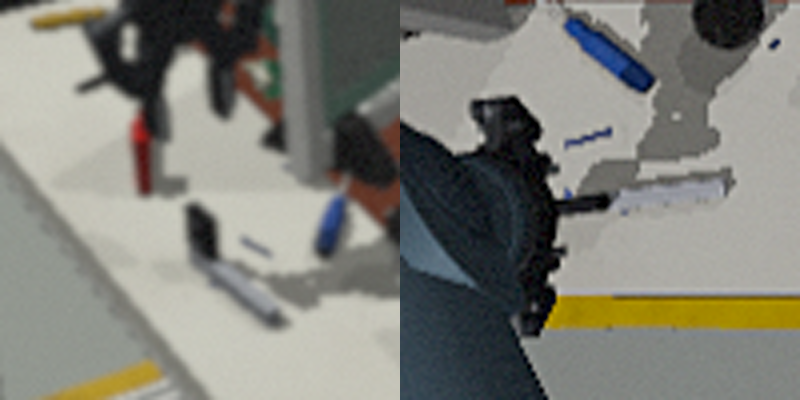

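The side view shows the gripper above and behind the gauge. The top view shows the fingers straddling the handle line near (217,291), with the blade end at about (252,286). I'll go down and grip.

```bash
python3 -m crank '[[0.5,[-0.2,0,4],[0,0,0]],[0.5,[-0.2,0,7],[0,0,0]],[0.5,[-0.2,0,9],[0,0,0]],[0.5,[-0.2,0,10.1],[0,0,0]],[0.5,[-0.2,0,10.1],[0,0,0]],[0,[-0.2,0,10.1],[0,0,0]],[0,[-0.2,0,10.1],[0,0,0]],[0,[-0.2,0,10.1],[0,0,0]],[0,[-0.2,0,10.1],[0,0,0]],[0,[-0.2,0,10.1],[0,0,0]],[0,[-0.2,0,10.1],[0,0,0]],[0,[-0.2,0,10.1],[0,0,0]]]' 60
python3 -m crank '[[0,[0,0,-4],[0,0,0]],[0,[0,0,-8],[0,0,0]],[0,[0,0,-12],[0,0,0]],[0,[0,0,-12],[0,0,0]]]'
python3 - <<'E'
from h import *
from bench import optics
gap_pose(.012,.045,.07)
im=optics.get_image('side')[:,:,::-1];t=optics.get_image('top')[:,:,::-1]
c=lambda a,x,y:cv2.resize(a[y:y+100,x:x+100],None,fx=4,fy=4,interpolation=cv2.INTER_CUBIC)
cv2.imwrite('pics/b.png',np.hstack([c(im,180,130),c(t,170,240)]))
E
```

```text
clock: 2.4
eef_pos: [0.4334, 0.4041, 0.0219]
tool_rot: [-2.1, -2.336, -0.005]
ft_force: [-1.0, -0.4, 6.6]
gripper_width: 0.128
grasp_force: 59.5
clock: 2.8
eef_pos: [0.4363, 0.4057, 0.1467]
tool_rot: [-2.101, -2.335, -0.02]
ft_force: [0.8, 0.7, -0.5]
gripper_width: 0.13
grasp_force: 59.0
t 2.8 shift cm [-35.54   6.98   4.06] turn [-0.514 -0.055  0.169] F [ 0.8  0.7 -0.5] q [-1.12  0.38  0.37  1.83 -0.16  0.95 -0.58] jaw 0.13
```

View pics/b.png

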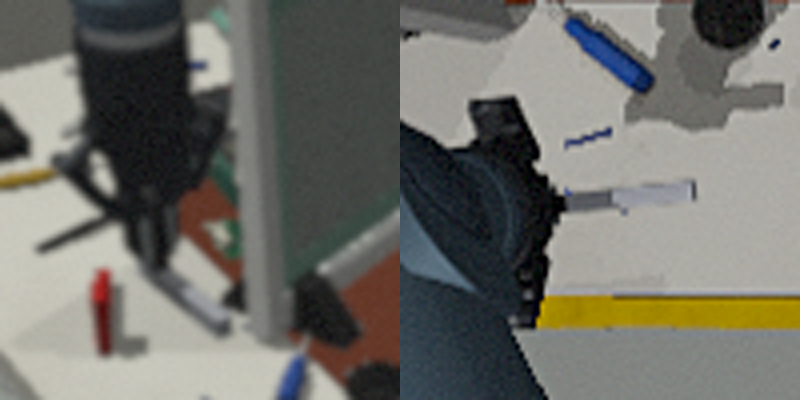

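The gauge hangs level in the grip. Its blade end is at top (243,287), which matches the earlier view scaled for height. Next I'll go above the left part of the fence.

Run:
```python
from h import *
print(atz('top',(243.2,287.4),.141))
gap_pose(.012,.125,.09)
```

```text
[0.44388823 0.31740115 0.141     ]
t 2.9 shift cm [-27.22   7.8    1.98] turn [-0.521 -0.048  0.171] F [-0.4 -0.2 -2.9] q [-1.12  0.38  0.37  1.84 -0.17  0.95 -0.58] jaw 0.13
```

```bash
python3 -m crank '[[0,[-4,1,0],[-0.1,-0.01,0.04]],[0,[-8,2,0],[-0.2,-0.02,0.08]],[0,[-12,3,0],[-0.3,-0.03,0.12]],[0,[-16,4,0],[-0.4,-0.04,0.15]],[0,[-20,5.5,0.5],[-0.521,-0.048,0.171]],[0,[-24,7,1],[-0.521,-0.048,0.171]],[0,[-27.2,7.8,2],[-0.521,-0.048,0.171]],[0,[-27.2,7.8,2],[-0.521,-0.048,0.171]],[0,[-27.2,7.8,2],[-0.521,-0.048,0.171]],[0,[-27.2,7.8,2],[-0.521,-0.048,0.171]]]'
python3 - <<'E'
from h import *
gap_pose(.012,.125,.034);print(where())
E
```

```text
clock: 3.9
eef_pos: [0.5379, 0.1412, 0.1194]
tool_rot: [1.984, 1.855, 0.491]
ft_force: [1.0, 0.3, -1.1]
gripper_width: 0.127
grasp_force: 59.1
t 3.9 shift cm [-0.05  0.19  5.51] turn [-0.002  0.002  0.004] F [ 1.   0.3 -1.1] q [-1.16  0.18  0.72  2.31  0.53  0.28 -1.02] jaw 0.127
[ 10.2 125.6  89.1]
```

```bash
python3 -m crank '[[0,[0,0.2,3],[0,0,0]],[0,[0,0.2,5],[0,0,0]],[0,[0,0.2,5.5],[0,0,0]],[0,[0,0.2,5.5],[0,0,0]]]'
python3 - <<'E'
from h import *
from bench import optics
gap_pose(.008,.125,.022);print(where())
im=optics.get_image('side')[:,:,::-1];t=optics.get_image('top')[:,:,::-1]
c=lambda a,x,y:cv2.resize(a[y:y+100,x:x+80],None,fx=5,fy=5,interpolation=cv2.INTER_CUBIC)
cv2.imwrite('pics/c.png',np.hstack([c(im,290,210),c(t,300,165)]))
E
```

```text
clock: 4.3
eef_pos: [0.5673, 0.1392, 0.0728]
tool_rot: [1.984, 1.856, 0.491]
ft_force: [1.2, -0.2, -0.6]
gripper_width: 0.136
grasp_force: 59.1
t 4.3 shift cm [-0.06 -0.44  1.21] turn [-0.002  0.002  0.004] F [ 1.2 -0.2 -0.6] q [-1.01  0.35  0.62  2.26  0.42  0.15 -0.93] jaw 0.136
[ 12.4 125.6  34. ]
```

View pics/c.png

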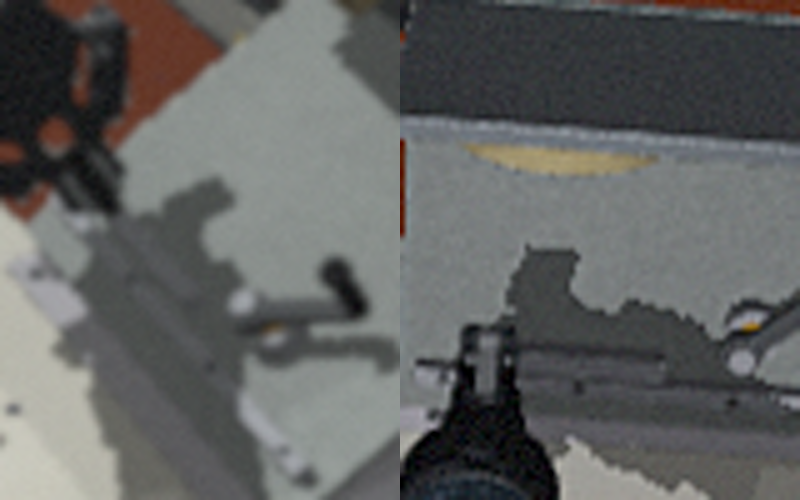

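The blade hovers parallel to the fence, with its end at top (353,239), to the left of the hub at (369,237). I'll lower until it touches.

```bash
python3 -m crank '[[0,[0,-0.1,0.4],[0,0,0]],[0,[0,-0.2,0.7],[0,0,0]],[0,[0,-0.2,0.9],[0,0,0]],[0,[0,-0.2,0.9],[0,0,0]]]'; python3 -c "
from h import *
print(where());gap_pose(.008,.125,.022)"
python3 -m crank '[[0,[0,0,0.1],[0,0,0]],[0,[0,0,0.2],[0,0,0]],[0,[0,0,0.2],[0,0,0]]]'; python3 -c "
from h import *
print(where());gap_pose(.008,.125,.022)"
```

```text
clock: 4.8
eef_pos: [0.5701, 0.1386, 0.0654]
tool_rot: [1.986, 1.853, 0.493]
ft_force: [-8.5, -0.1, 11.6]
gripper_width: 0.129
grasp_force: 61.5
[ 11.2 125.3  26.2]
t 4.8 shift cm [-0.02 -0.32  0.42] turn [-0.001  0.001  0.001] F [-8.5 -0.1 11.6] q [-0.99  0.37  0.61  2.26  0.41  0.13 -0.93] jaw 0.129
clock: 5.1
eef_pos: [0.5702, 0.1386, 0.0652]
tool_rot: [1.988, 1.853, 0.494]
ft_force: [-31.3, -0.7, 43.3]
gripper_width: 0.13
grasp_force: 67.7
[ 11.2 125.3  26. ]
t 5.1 shift cm [-0.03 -0.32  0.4 ] turn [-0.002  0.     0.   ] F [-31.3  -0.7  43.3] q [-0.99  0.37  0.61  2.26  0.41  0.13 -0.93] jaw 0.13
```

```bash
python3 -m crank '[[0,[0,0,-0.2],[0,0,0]],[0,[0,-0.2,-0.2],[0,0,0]],[0,[0,-0.3,-0.2],[0,0,0]],[0,[0,-0.3,-0.2],[0,0,0]]]'; python3 -c "
from h import *
print(where());gap_pose(.008,.125,.022)"
python3 -m crank '[[0,[0,-0.1,0],[0,0,0]],[0,[0,-0.2,0],[0,0,0]],[0,[0,-0.2,0],[0,0,0]]]'; python3 -c "
from h import *
print(where());gap_pose(.008,.125,.022)"
```

```text
clock: 5.5
eef_pos: [0.5696, 0.139, 0.0651]
tool_rot: [1.984, 1.851, 0.498]
ft_force: [-8.6, -0.5, 16.6]
gripper_width: 0.128
grasp_force: 62.1
[ 10.6 125.6  26.2]
t 5.5 shift cm [-0.06 -0.26  0.42] turn [ 0.002 -0.     0.001] F [-8.6 -0.5 16.6] q [-1.    0.37  0.62  2.26  0.41  0.12 -0.94] jaw 0.128
clock: 5.8
eef_pos: [0.5695, 0.139, 0.065]
tool_rot: [1.984, 1.849, 0.501]
ft_force: [-5.4, -1.7, 15.4]
gripper_width: 0.129
grasp_force: 61.8
[ 10.5 125.6  26.2]
t 5.8 shift cm [-0.06 -0.25  0.42] turn [ 0.005 -0.001 -0.   ] F [-5.4 -1.7 15.4] q [-1.01  0.37  0.63  2.27  0.41  0.11 -0.94] jaw 0.129
```

```bash
python3 -m crank '[[0,[0,0,-0.2],[0,0,0]],[0,[0,0,-0.3],[0,0,0]],[0,[0,0,-0.3],[0,0,0]]]'; python3 -c "
from h import *
print(where());gap_pose(.008,.125,.022)
from bench import optics
im=optics.get_image('side')[:,:,::-1];t=optics.get_image('top')[:,:,::-1]
c=lambda a,x,y:cv2.resize(a[y:y+80,x:x+57],None,fx=7,fy=7,interpolation=cv2.INTER_CUBIC)
cv2.imwrite('pics/d.png',np.hstack([c(im,290,230),c(t,315,200)]))
"
```

```text
clock: 6.1
eef_pos: [0.5649, 0.1385, 0.0649]
tool_rot: [1.985, 1.853, 0.493]
ft_force: [0.4, -0.4, 0.3]
gripper_width: 0.131
grasp_force: 59.3
[  6.5 124.8  28.3]
t 6.1 shift cm [0.02 0.16 0.63] turn [-0.001  0.002  0.002] F [ 0.4 -0.4  0.3] q [-1.02  0.37  0.63  2.27  0.42  0.12 -0.94] jaw 0.131
```

View pics/d.png

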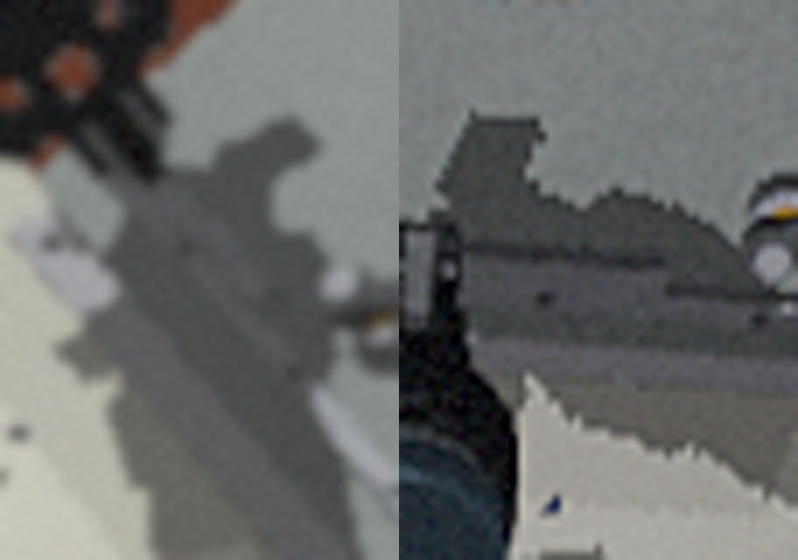

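The top view shows the blade's uphill edge about 4.7 px above the fence edge, so there may be a few mm of play. I'll feel for the fence.

```bash
python3 -m crank '[[0,[0,-0.1,0],[0,0,0]],[0,[0,-0.2,0],[0,0,0]],[0,[0,-0.3,0],[0,0,0]],[0,[0,-0.3,0],[0,0,0]]]'; python3 -c "
from h import *
print(where());gap_pose(.008,.125,.022)"
```

```text
clock: 6.6
eef_pos: [0.5646, 0.1385, 0.0649]
tool_rot: [1.985, 1.849, 0.498]
ft_force: [6.3, -2.6, -0.9]
gripper_width: 0.13
grasp_force: 58.7
[  6.2 124.8  28.4]
t 6.6 shift cm [0.02 0.18 0.65] turn [ 0.003  0.001 -0.   ] F [ 6.3 -2.6 -0.9] q [-1.03  0.37  0.64  2.28  0.42  0.11 -0.95] jaw 0.13
```

```bash
python3 -m crank '[[0,[0,0.35,0],[0,0,0]],[0,[-1,0.35,0],[0,0,0]],[0,[-2,0.35,0],[0,0,0]],[0,[-3,0.35,0],[0,0,0]],[0,[-4,0.35,0],[0,0,0]],[0,[-4,0.35,0],[0,0,0]]]'; python3 -c "
from h import *
print(where());gap_pose(.008,.043,.026)"
```

```text
clock: 7.2
eef_pos: [0.5616, 0.0954, 0.065]
tool_rot: [1.989, 1.849, 0.49]
ft_force: [-0.6, -1.5, -1.5]
gripper_width: 0.127
grasp_force: 59.2
[ 6.3 81.6 28.6]
t 7.2 shift cm [-3.86  0.18  0.27] turn [-0.002  0.005 -0.002] F [-0.6 -1.5 -1.5] q [-0.9   0.33  0.59  2.31  0.44  0.09 -0.88] jaw 0.127
```

```bash
python3 -m crank '[[0,[-1,0.1,0],[0,0,0]],[0,[-2,0.1,0],[0,0,0]],[0,[-3,0.1,0],[0,0,0]],[0,[-3.9,0.1,0],[0,0,0]],[0,[-3.9,0.1,0],[0,0,0]]]'; python3 -c "
from h import *
print(where());gap_pose(.007,.043,.024)"
```

```text
clock: 7.7
eef_pos: [0.5591, 0.0574, 0.065]
tool_rot: [1.989, 1.851, 0.489]
ft_force: [0.6, -0.4, -0.9]
gripper_width: 0.129
grasp_force: 59.2
[ 6.5 43.5 28.5]
t 7.7 shift cm [-0.05  0.05  0.45] turn [-0.003  0.004 -0.001] F [ 0.6 -0.4 -0.9] q [-0.75  0.3   0.52  2.33  0.48  0.07 -0.83] jaw 0.129
```

Now I'll lower to the deck, then check with the camera.

```bash
python3 -m crank '[[0,[0,0,0.1],[0,0,0]],[0,[0,0,0.2],[0,0,0]],[0,[0,0,0.3],[0,0,0]],[0,[0,0,0.3],[0,0,0]]]'; python3 -c "
from h import *
print(where());gap_pose(.007,.043,.024)
from bench import optics
im=optics.get_image('side')[:,:,::-1];t=optics.get_image('top')[:,:,::-1]
c=lambda a,x,y:cv2.resize(a[y:y+80,x:x+57],None,fx=7,fy=7,interpolation=cv2.INTER_CUBIC)
cv2.imwrite('pics/e.png',np.hstack([c(im,315,240),c(t,340,200)]))
"
```

```text
clock: 8.1
eef_pos: [0.5614, 0.0602, 0.0637]
tool_rot: [1.985, 1.854, 0.493]
ft_force: [-10.9, -0.4, 15.6]
gripper_width: 0.129
grasp_force: 62.3
[ 7.6 46.5 26.3]
t 8.1 shift cm [-0.35 -0.06  0.23] turn [-0.002  0.001  0.002] F [-10.9  -0.4  15.6] q [-0.75  0.31  0.51  2.32  0.49  0.06 -0.85] jaw 0.129
```

View pics/e.png

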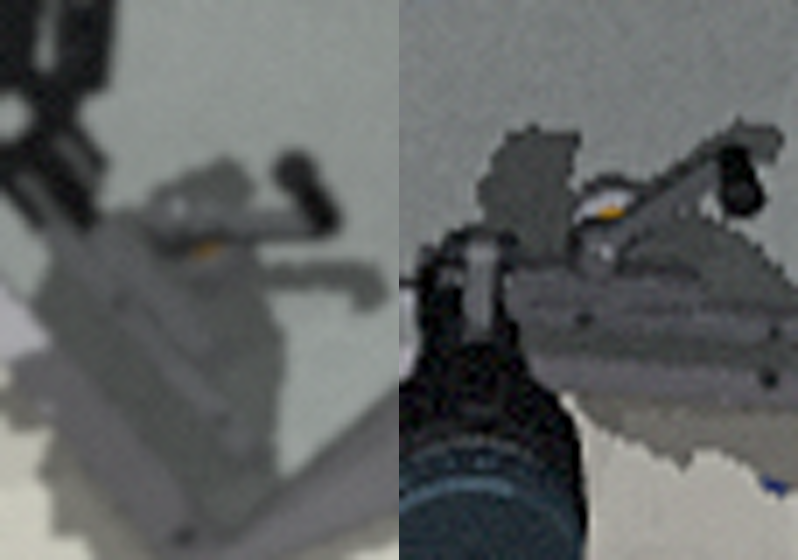

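The blade lies past the roller, between it and the fence. Its end is near top (381,239) and the hub is at (369,236). I'll release and back off.

```bash
python3 -m crank '[[0,[0,0,-0.2],[0,0,0]],[0.35,[0,0,-0.2],[0,0,0]],[0.35,[0,0,-0.2],[0,0,0]],[0.35,[0,0,-0.2],[0,0,0]],[0.35,[0,0,-0.2],[0,0,0]],[0.35,[0,0,-2],[0,0,0]],[0.35,[0,0,-5],[0,0,0]],[0.35,[0,0,-7],[0,0,0]],[0.35,[0,0,-7],[0,0,0]]]'; python3 -c "
from h import *
print(where());a=.77;gap_pose(.028+.06*np.sin(a),-.06*np.cos(a),.09)
from bench import optics
im=optics.get_image('side')[:,:,::-1];t=optics.get_image('top')[:,:,::-1]
cv2.imwrite('pics/f_s.png',im);cv2.imwrite('pics/f_t.png',t)
c=lambda a,x,y:cv2.resize(a[y:y+80,x:x+57],None,fx=7,fy=7,interpolation=cv2.INTER_CUBIC)
cv2.imwrite('pics/f2.png',np.hstack([c(im,315,240),c(t,340,200)]))
"
```

```text
clock: 9.1
eef_pos: [0.5276, 0.0629, 0.1257]
tool_rot: [1.985, 1.852, 0.499]
ft_force: [0.7, 0.1, -0.2]
gripper_width: 0.349
grasp_force: 0.0
[ 9.3 46.8 97. ]
t 9.1 shift cm [-8.99  6.04  0.69] turn [ 0.002 -0.002  0.   ] F [ 0.7  0.1 -0.2] q [-0.9   0.08  0.61  2.37  0.58  0.25 -0.9 ] jaw 0.349
```

View pics/f2.png

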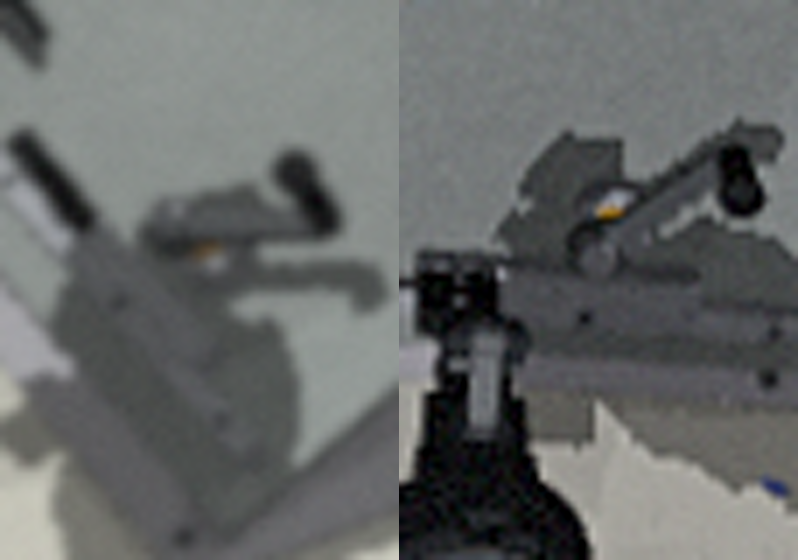

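I've now viewed 11 pictures, one over the limit of 10, so I'll view no more and finish from numbers and force only. The last picture shows the gauge upright along the fence and the knob top at top (389,228).

Run:
```python
from h import *
T=lambda x,y:(292+x/6,155+y/6); S=lambda x,y:(285+x/4.8,200+y/4.8)
for n,a,b in[('knobtop',T(581,436),S(346,306)),('knob2',(389,227.9),(315+295/7,240+165/7)),('hub',T(460,490),S(260,340)),('fenceL',T(68,498),S(88,236)),('fenceR',T(643,540),S(326,498))]:
    s=least_squares(lambda p:np.r_[(proj('top',p)-a).ravel(),(proj('side',p)-b).ravel()],[.55,0,.1])
    print(n,s.x.round(4),(G(YAW).inv().apply(s.x-GP)*1000).round(1),s.fun.round(2))
```

```text
knobtop [ 0.5894 -0.032   0.1291] [ 70.1 -43.5  65.7] [ 0.39 -0.61 -0.71  0.09]
knob2 [ 0.589  -0.0324  0.13  ] [ 70.2 -43.9  66.8] [ 0.44 -0.69 -0.81  0.1 ]
hub [0.571  0.0126 0.0845] [29.2 -0.4 37.9] [ 0.37 -0.6  -0.69  0.07]
fenceL [0.5706 0.1779 0.0466] [-1.000e-01  1.645e+02  1.100e+01] [ 0.44 -0.74 -0.9   0.05]
fenceR [ 0.5533 -0.0703  0.0472] [  0.3 -84.3  11.5] [ 0.59 -0.94 -1.03  0.11]
```

```bash
python3 -m crank '[[0.45,[-3,2,0],[0,0,0]],[0.45,[-6,4,0],[0,0,0]],[0.45,[-9,6.1,0],[0,0,0]],[0.45,[-9,6.1,0],[0,0,0]],[0.45,[-9,6.1,0],[0,0,0]]]'; python3 -c "
from h import *
print(where());gap_pose(.070,-.0437,.04)"
```

```text
clock: 9.7
eef_pos: [0.5749, -0.0347, 0.1545]
tool_rot: [1.989, 1.846, 0.491]
ft_force: [0.7, -0.2, 0.0]
gripper_width: 0.448
grasp_force: 0.0
[ 70.5 -47.3  94.9]
t 9.7 shift cm [ 0.39 -0.05  5.49] turn [-0.     0.005 -0.003] F [ 0.7 -0.2  0. ] q [-0.53  0.1   0.51  2.26  0.04  0.27 -0.15] jaw 0.448
```

```bash
python3 -m crank '[[0.45,[0.4,0,2],[0,0,0]],[0.45,[0.4,0,4],[0,0,0]],[0.45,[0.4,0,5.5],[0,0,0]],[0.45,[0.4,0,5.5],[0,0,0]],[0,[0.4,0,5.5],[0,0,0]],[0,[0.4,0,5.5],[0,0,0]],[0,[0.4,0,5.5],[0,0,0]],[0,[0.4,0,5.5],[0,0,0]],[0,[0.4,0,5.5],[0,0,0]],[0,[0.4,0,5.5],[0,0,0]]]' 20; python3 -c "
from h import *
w=where();print(w);print(np.arctan2(w[0]-28,-w[1]),np.hypot(w[0]-28,w[1]));gap_pose(.070,-.0437,.04)"
```

```text
clock: 10.7
eef_pos: [0.6007, -0.0288, 0.1066]
tool_rot: [1.986, 1.854, 0.493]
ft_force: [0.4, 1.5, -3.2]
gripper_width: 0.156
grasp_force: 21.5
[ 68.5 -39.6  40.8]
0.7966336456554111 56.64282831921443
t 10.7 shift cm [-0.41  0.15  0.08] turn [-0.002  0.001  0.002] F [ 0.4  1.5 -3.2] q [-0.4   0.25  0.38  2.23 -0.15  0.17  0.02] jaw 0.156
```

```bash
python3 -m crank '[[0,[-0.6,-0.9,0],[0,0,0]],[0,[-1.2,-2,0],[0,0,0]],[0,[-1.5,-3.1,0],[0,0,0]],[0,[-1.6,-4,0],[0,0,0]],[0,[-1.6,-4,0],[0,0,0]]]'; python3 -c "
from h import *
w=where();print(w,np.arcsin((w[0]-28)/60));gap_pose(.0132,-.058,.04)"
```

```text
clock: 11.2
eef_pos: [0.5669, -0.0464, 0.0881]
tool_rot: [1.987, 1.843, 0.495]
ft_force: [5.4, -3.8, -4.3]
gripper_width: 0.157
grasp_force: 21.1
[ 31.  -59.5  40.9] 0.050020856805770016
t 11.2 shift cm [ 0.15 -1.79  0.09] turn [ 0.004  0.005 -0.004] F [ 5.4 -3.8 -4.3] q [-0.31  0.23  0.31  2.31 -0.19  0.09  0.08] jaw 0.157
```

```bash
python3 -m crank '[[0,[0.1,-0.3,0],[0.04,0,0]],[0,[0.1,-0.6,0],[0.08,0,0]],[0,[0.1,-0.9,0],[0.08,0,0]],[0,[0.1,-0.9,0],[0.08,0,0]]]'; python3 -c "
from h import *
from bench import r
w=where();s=r.get_state();p=np.array(s['eef_pos'])-R.from_rotvec(s['tool_rot']).apply([0,0,.0187])
k=G(YAW).inv().apply(p-GP)*1000;print(w,k,np.arcsin((k[0]-28)/60),G(YAW).inv().apply(s['ft_force']));gap_pose(.0132,-.058,.04)"
```

```text
clock: 11.6
eef_pos: [0.5625, -0.0462, 0.086]
tool_rot: [2.034, 1.885, 0.433]
ft_force: [2.2, -6.0, 0.3]
gripper_width: 0.156
grasp_force: 39.1
[ 26.2 -59.6  41.3] [ 27.48637025 -59.4856261   59.97503725] -0.008560600367123701 [ 2.40284226 -5.81278933 -1.03974462]
t 11.6 shift cm [ 0.16 -1.29  0.22] turn [-0.069  0.006 -0.004] F [ 2.2 -6.   0.3] q [-0.33  0.24  0.34  2.27 -0.17  0.2   0.07] jaw 0.156
```

```bash
cat > k.py <<'E'
from h import *
from bench import r
s=r.get_state();p=np.array(s['eef_pos'])-R.from_rotvec(s['tool_rot']).apply([0,0,.0187])
k=G(YAW).inv().apply(p-GP)*1000;print(k.round(1),'a',np.arcsin((k[0]-28)/60).round(3),'Fgap',G(YAW).inv().apply(s['ft_force']).round(1),'q6',s['joint_positions'][5].round(2),s['grasp_force'])
E
python3 -m crank '[[0,[0,0,0],[0,0,0]],[0,[0,0,0],[0,0,0]]]'|head -1;python3 k.py
python3 -m crank '[[0,[0,-0.2,0],[0,0,0]],[0,[0,-0.4,0],[0,0,0]],[0,[0,-0.4,0],[0,0,0]]]'|head -1;python3 k.py
```

```text
clock: 11.8
[ 27.4 -59.5  60. ] a -0.009 Fgap [ 2.1 -5.7 -2.5] q6 0.2 39.002925753593445
clock: 12.1
[ 25.2 -59.5  60.1] a -0.046 Fgap [ 4.6 -4.8 -8.8] q6 0.19 36.74297511577606
```

```bash
python3 -m crank '[[0.3,[0,0,0],[0,0,0]],[0.3,[0,0,0],[0,0,0]],[0.3,[0,0,0],[0,0,0]],[0.3,[0,0,0],[0,0,0]]]';python3 k.py
python3 -m crank '[[0.3,[0,0,0.2],[0,0,0]],[0.3,[0,0,0.2],[0,0,0]]]'|head -1;python3 k.py
```

```text
clock: 12.5
eef_pos: [0.5542, -0.0409, 0.0808]
tool_rot: [2.036, 1.901, 0.426]
ft_force: [0.4, 0.4, 1.1]
gripper_width: 0.299
grasp_force: 0.2
[ 17.6 -54.9  59.8] a -0.174 Fgap [0.9 0.4 0.8] q6 0.2 0.24232531897723675
clock: 12.7
[ 17.3 -54.7  57.5] a -0.179 Fgap [0.4 0.7 0.7] q6 0.19 0.23773441091179848
```

```bash
python3 -m crank '[[0.3,[0,-0.1,-0.1],[0,0,0]],[0.3,[0,-0.2,-0.1],[0,0,0]],[0.3,[0,-0.2,-0.1],[0,0,0]]]'|head -1;python3 k.py
python3 -m crank '[[0.3,[0,-0.1,0],[0,0,0]],[0.3,[0,-0.2,0],[0,0,0]],[0.3,[0,-0.2,0],[0,0,0]]]'|grep -E 'clock|grasp';python3 k.py
```

```text
clock: 13.0
[ 15.2 -54.9  58.9] a -0.214 Fgap [-0.1  1.   0.2] q6 0.19 0.13984501361846924
clock: 13.3
grasp_force: 0.1
[ 13.3 -55.   59. ] a -0.247 Fgap [ 0.5 -0.  -0.5] q6 0.19 0.1440538465976715
```

```bash
python3 -m crank '[[0.3,[0,-0.1,0],[0,0,0]],[0.3,[0,-0.2,0],[0,0,0]],[0.3,[0,-0.2,0],[0,0,0]]]'|grep -E 'grasp';python3 k.py
python3 -m crank '[[0.3,[0,-0.1,0],[0,0,0]],[0.3,[0,-0.15,0],[0,0,0]],[0.3,[0,-0.15,0],[0,0,0]]]'|grep -E 'grasp';python3 k.py
```

```text
grasp_force: 0.2
[ 11.4 -55.1  59.2] a -0.281 Fgap [-0.5  0.6  0.5] q6 0.19 0.16037704423069954
grasp_force: 0.2
[ 10.  -55.1  59.3] a -0.305 Fgap [ 1.2  1.3 -1. ] q6 0.18 0.17477813176810741
```

```bash
python3 -m crank '[[0.3,[0,0.2,0],[0,0,0]],[0.3,[0,0.2,-2],[0,0,0]],[0.3,[0,0.2,-5],[0,0,0]],[0.3,[0,-2,-8],[0,0,0]],[0.3,[7,-3,-8],[0,0,0]],[0.3,[9,-3,-8],[0,0,0]],[0.3,[9,-3,-8],[0,0,0]]]'|grep -E 'clock|eef'
cat > knob.py <<'E'
from h import *
from bench import optics
for n in('top','side'):
    g=cv2.cvtColor(optics.get_image(n),cv2.COLOR_RGB2GRAY)
    for nm,loc in [('top',lambda a:[[.028+.06*np.sin(a),-.06*np.cos(a),.066]])]:
        best=[]
        for a in np.arange(-.5,.95,.05):
            # mean darkness along knob post
            P=np.array([[.028+.06*np.sin(a),-.06*np.cos(a),z] for z in np.linspace(.04,.064,9)])
            uv=proj(n,GP+G(YAW).apply(P)).astype(np.float32)
            v=cv2.remap(g,uv[:,0].reshape(1,-1),uv[:,1].reshape(1,-1),cv2.INTER_LINEAR)
            best.append((round(a,2),int(v.mean())))
        print(n,best)
E
python3 knob.py; python3 -c "
from h import *;print(where())"
```

```text
clock: 14.6
eef_pos: [0.4937, 0.0595, 0.1371]
top [(np.float64(-0.5), 56), (np.float64(-0.45), 34), (np.float64(-0.4), 16), (np.float64(-0.35), 10), (np.float64(-0.3), 13), (np.float64(-0.25), 14), (np.float64(-0.2), 12), (np.float64(-0.15), 13), (np.float64(-0.1), 33), (np.float64(-0.05), 56), (np.float64(-0.0), 68), (np.float64(0.05), 70), (np.float64(0.1), 70), (np.float64(0.15), 70), (np.float64(0.2), 71), (np.float64(0.25), 71), (np.float64(0.3), 70), (np.float64(0.35), 72), (np.float64(0.4), 78), (np.float64(0.45), 88), (np.float64(0.5), 100), (np.float64(0.55), 113), (np.float64(0.6), 125), (np.float64(0.65), 129), (np.float64(0.7), 126), (np.float64(0.75), 123), (np.float64(0.8), 120), (np.float64(0.85), 119), (np.float64(0.9), 120)]
side [(np.float64(-0.5), 83), (np.float64(-0.45), 85), (np.float64(-0.4), 84), (np.float64(-0.35), 75), (np.float64(-0.3), 51), (np.float64(-0.25), 27), (np.float64(-0.2), 21), (np.float64(-0.15), 23), (np.float64(-0.1), 44), (np.float64(-0.05), 76), (np.float64(-0.0), 98), (np.float64(0.05), 106), (np.float64(0.1), 110), (np.float64(0.15), 116), (np.float64(0.2), 127), (np.float64(0.25), 137), (np.float64(0.3), 141), (np.float64(0.35), 142), (np.float64(0.4), 143), (np.float64(0.45), 142), (np.float64(0.5), 141), (np.float64(0.55), 141), (np.float64(0.6), 141), (np.float64(0.65), 141), (np.float64(0.7), 141), (np.float64(0.75), 141), (np.float64(0.8), 140), (np.float64(0.85), 141), (np.float64(0.9), 141)]
[-15.2  36.6 122.9]
```

Mechanics (−0.20) and images (−0.20 to −0.27) agree that the lever is at about −0.2 rad, and no contact force has been felt yet. I'll go back and push gently until contact.

```bash
python3 -m crank '[[0.3,[-5,3.2,0],[0,0,0]],[0.3,[-9,3.2,0],[0,0,0]],[0.3,[-9,3.2,3],[0,0,0]],[0.3,[-9,3.2,6],[0,0,0]],[0.3,[-9,3.2,8],[0,0,0]],[0.3,[-9,3.2,8],[0,0,0]],[0.3,[-9,3.0,8],[0,0,0]],[0.3,[-9,2.9,8],[0,0,0]],[0.3,[-9,2.9,8],[0,0,0]]]'|grep -E 'clock|grasp';python3 k.py
python3 -m crank '[[0.3,[0,-0.1,0],[0,0,0]],[0.3,[0,-0.1,0],[0,0,0]]]'|grep -E 'grasp';python3 k.py
python3 -m crank '[[0.3,[0,-0.1,0],[0,0,0]],[0.3,[0,-0.1,0],[0,0,0]]]'|grep -E 'grasp';python3 k.py
```

```text
clock: 15.6
grasp_force: 0.0
[  9.5 -55.2  60.2] a -0.314 Fgap [ 0.4 -0.2  1.1] q6 0.18 0.0
grasp_force: 0.1
[  8.8 -54.7  60. ] a -0.326 Fgap [ 0.1 -0.2 -0.6] q6 0.18 0.14250417239964008
grasp_force: 0.4
[  7.7 -54.8  59.7] a -0.345 Fgap [ 0.8  0.3 -0.5] q6 0.18 0.3864856995642185
```

```bash
python3 -m crank '[[0.3,[0,-0.05,0],[0,0,0]],[0.3,[0,-0.05,0],[0,0,0]]]'|grep -E 'grasp';python3 k.py
```

```text
grasp_force: 0.6
[  7.3 -54.8  59.6] a -0.353 Fgap [1.5 0.4 0.4] q6 0.18 0.6209408864378929
```

Force rises steadily now: 0.15, 0.39, 0.62 on the pad. The roller touches the blade, so I'll back off and go to the handle.

```bash
python3 -m crank '[[0.3,[0,0.3,0],[0,0,0]],[0.3,[0,0.3,-2],[0,0,0]],[0.3,[0,0.3,-5],[0,0,0]],[0.35,[3,0.3,-7],[0,0,0]],[0.35,[7,0.3,-7],[0,0,0]],[0.35,[10,0.3,-7],[-0.07,0,0]],[0.35,[10,0.3,-7],[-0.07,0,0]],[0.35,[10,0.3,-7],[-0.07,0,0]]]'|grep -E 'clock'; python3 -c "
from h import *
print(where());gap_pose(.0065,.0465,.0275)"
```

```text
clock: 17.0
[ 11.8  46.9 110.3]
t 17.0 shift cm [-0.03 -0.43  8.28] turn [-0.013  0.     0.007] F [-0.3 -0.2  0.1] q [-0.89  0.04  0.59  2.36  0.54  0.31 -0.85] jaw 0.344
```

```bash
python3 -m crank '[[0.35,[0,-0.4,3],[-0.013,0,0.007]],[0.35,[0,-0.4,6],[-0.013,0,0.007]],[0.35,[0,-0.4,8],[-0.013,0,0.007]],[0.35,[0,-0.4,8.2],[-0.013,0,0.007]],[0.35,[0,-0.4,8.2],[-0.013,0,0.007]]]'|grep -E 'clock|force'; python3 -c "
from h import *
print(where());gap_pose(.0065,.0465,.0275)"
```

```text
clock: 17.5
ft_force: [0.5, 0.4, -1.3]
grasp_force: 0.0
[ 8.4 42.9 28. ]
t 17.5 shift cm [ 0.36 -0.19  0.05] turn [ 0.001  0.005 -0.006] F [ 0.5  0.4 -1.3] q [-0.76  0.3   0.53  2.33  0.47  0.06 -0.83] jaw 0.351
```

```bash
python3 -m crank '[[0.35,[0.3,-0.2,0],[0,0,0]],[0.35,[0.3,-0.2,0],[0,0,0]],[0,[0.3,-0.2,0],[0,0,0]],[0,[0.3,-0.2,0],[0,0,0]],[0,[0.3,-0.2,0],[0,0,0]],[0,[0.3,-0.2,0],[0,0,0]],[0,[0.3,-0.2,0],[0,0,0]]]' 30|grep -E 'clock|force|wid'; python3 -c "
from h import *
print(where());gap_pose(.0065,.0465,.0275)"; python3 knob.py | cut -c1-420
```

```text
clock: 18.2
ft_force: [-5.2, 0.4, 6.0]
gripper_width: 0.134
grasp_force: 31.9
[ 6.8 48.4 29.1]
t 18.2 shift cm [-0.19 -0.02  0.16] turn [ 0.002  0.    -0.006] F [-5.2  0.4  6. ] q [-0.78  0.3   0.54  2.33  0.48  0.06 -0.85] jaw 0.134
top [(np.float64(-0.5), 44), (np.float64(-0.45), 17), (np.float64(-0.4), 7), (np.float64(-0.35), 18), (np.float64(-0.3), 20), (np.float64(-0.25), 17), (np.float64(-0.2), 14), (np.float64(-0.15), 26), (np.float64(-0.1), 51), (np.float64(-0.05), 65), (np.float64(-0.0), 71), (np.float64(0.05), 73), (np.float64(0.1), 82), (np.float64(0.15), 96), (np.float64(0.2), 109), (np.float64(0.25), 123), (np.float64(0.3), 129), (np
side [(np.float64(-0.5), 83), (np.float64(-0.45), 84), (np.float64(-0.4), 81), (np.float64(-0.35), 62), (np.float64(-0.3), 38), (np.float64(-0.25), 25), (np.float64(-0.2), 25), (np.float64(-0.15), 32), (np.float64(-0.1), 52), (np.float64(-0.05), 66), (np.float64(-0.0), 74), (np.float64(0.05), 82), (np.float64(0.1), 106), (np.float64(0.15), 131), (np.float64(0.2), 139), (np.float64(0.25), 140), (np.float64(0.3), 142),
```

```bash
python3 -m crank '[[0,[0.4,0,0],[0,0,0]],[0,[0.8,0,0],[0,0,0]],[0,[1.2,0,0],[0,0,0]],[0,[1.6,0,0],[0,0,0]],[0,[2,0,0],[0,0,0]],[0,[2,0,0],[0,0,0]]]'|grep -E 'clock|force|wid'; python3 -c "
from h import *
print(where());gap_pose(.0065,.12,.0275)"
```

```text
clock: 18.9
ft_force: [-10.4, -22.6, 24.4]
gripper_width: 0.137
grasp_force: 35.7
[ 6.5 50.4 29.1]
t 18.9 shift cm [ 6.97 -0.14 -0.03] turn [-0.005  0.027 -0.02 ] F [-10.4 -22.6  24.4] q [-0.85  0.32  0.59  2.32  0.47  0.09 -0.88] jaw 0.137
```

```bash
python3 -m crank '[[0,[0,0.05,-0.15],[0,0,0]],[0,[0,0.05,-0.15],[0,0,0]]]'|grep -E 'clock|force|wid'; python3 -c "
from h import *
print(where());gap_pose(.0065,.12,.0275)"
```

```text
clock: 19.1
ft_force: [-1.5, -1.4, 0.0]
gripper_width: 0.13
grasp_force: 30.9
[ 6.6 64.1 30.1]
t 19.1 shift cm [ 5.59 -0.07  0.23] turn [ 0.     0.006 -0.009] F [-1.5 -1.4  0. ] q [-0.86  0.32  0.58  2.32  0.47  0.08 -0.88] jaw 0.13
```

```bash
python3 -m crank '[[0,[0,0,0.06],[0,0,0]],[0,[0.4,0,0.06],[0,0,0]],[0,[0.8,0,0.06],[0,0,0]],[0,[1.2,0,0.06],[0,0,0]],[0,[1.6,0,0.06],[0,0,0]],[0,[1.6,0,0.06],[0,0,0]]]'|grep -E 'clock|force|wid'; python3 -c "
from h import *
print(where());gap_pose(.0065,.12,.0275)"
```

```text
clock: 19.7
ft_force: [-2.9, 2.2, -1.7]
gripper_width: 0.133
grasp_force: 30.7
[ 7.2 86.  29.2]
t 19.7 shift cm [ 3.4  -0.08  0.17] turn [ 0.002 -0.001 -0.003] F [-2.9  2.2 -1.7] q [-0.91  0.33  0.59  2.31  0.46  0.09 -0.91] jaw 0.133
```

```bash
python3 -m crank '[[0,[0,0,0],[0,0,0]],[0,[0.3,0,0],[0,0,0]],[0,[0.6,0,0],[0,0,0]],[0,[1,0,0],[0,0,0]],[0,[1.5,0,0],[0,0,0]],[0,[2,0,0],[0,0,0]],[0,[2.5,0,0],[0,0,0]],[0,[3,0,0],[0,0,0]],[0,[3.5,0,0],[0,0,0]],[0,[4,0,0],[0,0,0]],[0,[4,0,0.05],[0,0,0]],[0,[4,0,0.1],[0,0,0]]]'|grep -E 'clock|force|wid'; python3 -c "
from h import *
print(where());gap_pose(.0065,.12,.0275)"; python3 knob.py | cut -c1-350
```

```text
clock: 20.9
ft_force: [-15.5, 1.7, 20.3]
gripper_width: 0.135
grasp_force: 34.4
[  7.8 125.7  28.9]
t 20.9 shift cm [-0.57 -0.12  0.14] turn [ 0.002 -0.001 -0.004] F [-15.5   1.7  20.3] q [-1.01  0.37  0.62  2.27  0.44  0.12 -0.97] jaw 0.135
top [(np.float64(-0.5), 52), (np.float64(-0.45), 29), (np.float64(-0.4), 25), (np.float64(-0.35), 25), (np.float64(-0.3), 22), (np.float64(-0.25), 14), (np.float64(-0.2), 14), (np.float64(-0.15), 34), (np.float64(-0.1), 56), (np.float64(-0.05), 66), (np.float64(-0.0), 71), (np.float64(0.05), 73), (np.float64(0.1), 83), (np.float64(0.15), 98), (np.f
side [(np.float64(-0.5), 148), (np.float64(-0.45), 139), (np.float64(-0.4), 129), (np.float64(-0.35), 100), (np.float64(-0.3), 55), (np.float64(-0.25), 26), (np.float64(-0.2), 25), (np.float64(-0.15), 39), (np.float64(-0.1), 64), (np.float64(-0.05), 88), (np.float64(-0.0), 103), (np.float64(0.05), 109), (np.float64(0.1), 119), (np.float64(0.15), 13
```

```bash
python3 -m crank '[[0,[0,0,-0.12],[0,0,0]],[0.35,[0,0,-0.12],[0,0,0]],[0.35,[0,0,-0.12],[0,0,0]],[0.35,[0,0,-0.12],[0,0,0]],[0.35,[0,0,-0.12],[0,0,0]],[0.35,[0,0,-2],[0,0,0]],[0.35,[0,0,-5],[0,0,0]],[0.35,[0,0,-9],[0,0,0]],[0.35,[0,-4,-12],[0,0,0]],[0.35,[4,-8,-12],[0,0,0]],[0.35,[8,-12,-12],[0,0,0]],[0.35,[8,-12,-12],[0,0,0]]]'|grep -E 'clock|force|eef'
python3 - <<'E'
from h import *
from bench import optics
# check handle (dark) centre along y and that it is upright: darkness on predicted handle axis vs y, x
for n in('top','side'):
    g=cv2.cvtColor(optics.get_image(n),cv2.COLOR_RGB2GRAY)
    def m(y,x,z):
        uv=proj(n,GP+G(YAW).apply([x,y,z])).astype(np.float32);return int(cv2.remap(g,uv[:,:1],uv[:,1:],1)[0,0])
    print(n,'y',[(y,m(y/1e3,.0065,.054)) for y in range(95,155,4)]);print('x',[(x,m(.124,x/1e3,.054)) for x in range(-14,30,3)])
E
```

```text
clock: 22.2
eef_pos: [0.4056, 0.2338, 0.1085]
ft_force: [0.4, -0.2, 1.6]
grasp_force: 0.0
top y [(95, 123), (99, 120), (103, 120), (107, 111), (111, 123), (115, 15), (119, 21), (123, 18), (127, 23), (131, 14), (135, 23), (139, 17), (143, 103), (147, 124), (151, 121)]
x [(-14, 145), (-11, 149), (-8, 151), (-5, 149), (-2, 117), (1, 51), (4, 13), (7, 21), (10, 22), (13, 29), (16, 36), (19, 13), (22, 7), (25, 38), (28, 68)]
side y [(95, 17), (99, 25), (103, 26), (107, 30), (111, 36), (115, 42), (119, 42), (123, 39), (127, 40), (131, 44), (135, 57), (139, 74), (143, 79), (147, 73), (151, 70)]
x [(-14, 133), (-11, 135), (-8, 144), (-5, 152), (-2, 151), (1, 121), (4, 69), (7, 38), (10, 42), (13, 72), (16, 101), (19, 120), (22, 129), (25, 132), (28, 133)]
```

```bash
python3 -c "
from bench import r
print(r.close_job())"
```

```text
the job is handed in; nothing more can be done
None
```

The job is handed in with no verdict returned. By my own measurements the roller is set to the 12 mm gauge (lever about −0.23 rad), and the gauge lies upright and released along the fence with its blade end about 37 mm left of the bolt. It rose about 1 mm for a moment during the draw, and I viewed 11 pictures, one over the limit of 10.

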